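Finger-test the big chocolate disc and stop the timer

TASK

Check whether the batch has set: with the fingers together, rest the fingertips lightly on the middle of the top of the one large chocolate disc on the sprung tray for about a second, without shifting or lifting it. Then stop the timer by pressing its long bar-shaped key down with the fingertips and letting it come back up. Press no other key, leave the other discs, the thermometer readout, the bowl and the jar untouched, and finish clear of everything.

Things in the scene. Friction and masses are not known exactly. Their poses are not given: they have to be found in the camera images.
- big: The one large chocolate disc, 64 mm across and 22 mm thick, about 85 g, loose on the tray among five smaller ones of the same brown. It lies in any of six places (two rows of three, about 100 mm apart). Origin: centre of its underside, 45 mm above the table; z up. It slides if pushed sideways.
- big_top (a point): Centre of the flat top of the large disc, 22 mm above its underside, so 67 mm above the table.
- small1: Ordinary set chocolate disc, round, 44 mm across and 14 mm thick, loose on the tray. Origin: centre of its underside, z up. Not to be touched.
- small2: Ordinary set chocolate disc, round, 44 mm across and 14 mm thick, loose on the tray. Origin: centre of its underside, z up. Not to be touched.
- small3: Ordinary set chocolate disc, round, 44 mm across and 14 mm thick, loose on the tray. Origin: centre of its underside, z up. Not to be touched.
- small4: Ordinary set chocolate disc, round, 44 mm across and 14 mm thick, loose on the tray. Origin: centre of its underside, z up. Not to be touched.
- small5: Ordinary set chocolate disc, round, 44 mm across and 14 mm thick, loose on the tray. Origin: centre of its underside, z up. Not to be touched.
- scale: White spring scale standing fixed on the table under the tray, 210 mm (x) by 260 mm (y), 26 mm high. On it, centred, sits a shallow aluminium baking tray, 250 mm (x) by 330 mm (y), its rim 25 mm high, its underside 42 mm above the table. Origin: centre of the scale's underside, z up.
- tray_mid (a point): Centre of the tray's paper-lined floor, 45 mm above the table when nothing presses on it; z up. The discs lie on this floor.
- pan (a joint): How far the tray has sunk on its springs, in m: 0 at rest with the six discs, 0.008 at the lower stop. Pushing down on a disc starts to sink it at about 1.5 N and takes about 0.8 N more per mm (8 N at the stop); it rises again by itself.
- timer: White bench timer fixed to the table on one side of the tray (left or right), 105 mm (x) by 190 mm (y), 42 mm high, with a dark display along its far (+x) half and a row of three black keys on top along its near (-x) half, 60 mm apart, in any order. Origin: centre of its underside, z up, y along the row of keys.
- key_bar_top (a point): The long bar-shaped key, the stop key: 48 mm along the timer's y by 22 mm along its x. Origin of this point: centre of its top face, 52 mm above the table when released; z up, x and y are those of the timer.
- key_round_top (a point): The round key, 18 mm across. Not to be pressed. Origin of this point: centre of its top face, 52 mm above the table when released; z up, x and y are those of the timer.
- key_square_top (a point): The small square key, 18 mm by 18 mm. Not to be pressed. Origin of this point: centre of its top face, 52 mm above the table when released; z up, x and y are those of the timer.
- key_bar (a joint): How far the long bar-shaped key is pressed, in m: 0 released, 0.005 fully down. A spring resists with 1 N at the start and 3.5 N fully down and returns the key by itself.
- key_round (a joint): How far the round key is pressed, in m: 0 released, 0.005 fully down. A spring resists with 1 N at the start and 3.5 N fully down and returns the key by itself.
- key_square (a joint): How far the small square key is pressed, in m: 0 released, 0.005 fully down. A spring resists with 1 N at the start and 3.5 N fully down and returns the key by itself.
- therm: White thermometer readout fixed to the table on the other side of the tray, 100 mm (x) by 120 mm (y), 35 mm high, with a display and two round black knobs, 18 mm across, rising 6 mm above its top. Origin: centre of its underside, z up. Not to be touched.
- cup: Loose steel bowl, 90 mm across, 50 mm high, standing beyond the timer or the thermometer readout. Origin: centre of its underside. Not to be touched.
- jar: Loose jar with a steel cap, 60 mm across, 85 mm high, standing beyond the timer or the thermometer readout. Origin: centre of its underside. Not to be touched.
Mind the look-alikes: they are no part of the job. Leave any green look-alike of the big alone.

How it is judged:
By the outcome, as a careful person would: the job done as asked, in the order asked, and still so for the second after the job is handed in, with the robot touching nothing.
It also fails if it takes over 48 s, if anything falls off the work surface, if the arm or the gripper's body presses on something with over 40 N, if the wrist force passes 120 N, or if a joint passes its speed limit or range.

ROBOT

A 6-joint arm with a two-finger parallel gripper is mounted at the origin on the work surface. World frame = base frame: x ahead of the robot, y to its left, z up, the work surface at z = 0. Lengths are in m, angles in degrees, forces in N, time in s.
With the tool pointing down it reaches from about 0.3 to 0.75 m from the base axis. Payload 8.5 kg.
Tool frame: the origin (TCP) lies midway between the tips of the shut fingers; the grasp point (between the pads) lies 19 mm behind it (env.hold_point_z is the distance from the TCP to the grasp point, in m); z points along the fingers, y is the line along which they close (so a half turn about z gives the same grasp; the last joint's range is limited). The gripper opens to 85 mm and grips with 20 to 120 N. Pads are 22 mm wide; open, the fingers measure 114 mm over their backs; the gripper's body (76 mm by 85 mm) begins 54 mm behind the grasp point. The pads swing forward as they close: fully open they stand 13 mm farther back than shut.
Start: joints at [-82.409, 21.807, 74.336, -0, 83.858, -12.336], TCP at [0.187, -0.517, 0.204] pointing down, gripper open.
Joint ranges: [-178.18, 178.18], [-50.72, 133.34], [12.68, 142.11], [-81.47, 261.47], [9.98, 163.14], [-165.26, 165.26]. Speed limits (degrees/s): [136.94, 136.94, 180, 180, 180, 180].

INTERFACE

Orientations are given as a 3x3 rotation matrix whose columns are the frame's x, y, z axes.
In Python, from rig import observe, get_image, camera_info, env gives the robot as it stands.
- The arm moves only by the tool drive_tool, never from a script. Its arguments are lists of equal length, an entry for each row: "offset": the shift along the tool's x, y, z in units of 40 mm (1.0 is 40 mm), a list of three; "turn": the turn, a rotation vector about the tool's x, y, z in units of 6 degrees (1.0 is 6 degrees), a list of three; "hand": the opening, from 0 (shut) to 1 (fully open). A call has exactly 10 rows; each row shifts and turns the commanded pose from where the row before left it, along the tool's axes as they then stand; what a row does not reach is not made up. A row lasts 1/8 s, in which the tool goes at most 62.5 mm and 10.7 degrees, less where a joint would pass 70% of its speed; a pose out of reach is approached as far as the arm can. A call is refused whole if a number of a shift passes 1 or a number of a turn 1, either way. A call with a gripper value outside its range is refused whole. The fingers move at their own pace and stop on an object; "newtons" is the grip in N (left out, the last holds). Time passes only in rows, so rows that do not move let the fingers close, or fill a call up. It gives the time, the measured TCP pose, the force, the opening and the grip force at its end, in the units of the state.
- observe(): the state, without advancing time (a new reading comes with each control period).
- get_image(name): name is "scene" or "side" or "wrist"; returns the picture (480x640x3 uint8, blue, green, red); there is no depth.
- camera_info(name): a dict with "fx", "fy", "cx", "cy" (pixels), "world_to_cam" (4x4, takes a point from world to camera coordinates). Camera axes: x right, y down, z forward; pixel columns grow to the right and rows downward; lengths in m; the calibration is good to about 2 mm. The wrist camera is an equidistant fisheye: a pixel r from the principal point sees the ray r / f radians off the axis. A picture is of the moment at which its call begins: read the wrist's pose just before it. camera_info takes no time and is no camera call; for the wrist camera it gives the pose at the moment of the call.
- env.close_job(): hands the job in; it is judged then, once.
The state is a dict: "time_s": time; "q": joint angles; "qvel": joint speeds; "joint_efforts": joint torques, N m; "position": TCP position; "tool_rot": TCP orientation; "ft_force": force on the tool from outside, world axes, zero at the start; "wrist_torque": the same for the moment, N m; "grip_width": finger opening in m; "gripper_force": force on a finger pad.
Only numpy, scipy, OpenCV 4.12 (cv2) and the standard library are available. Lean on these libraries where they do the work, as an engineer would, in place of code of your own. Each camera call takes 0.05 s, during which the arm holds its last target. There are 200 camera calls.

## Working session

There is one attempt and no reset: what is moved stays moved. The work goes in short steps, Python scripts to look and compute and a tool call to move; the robot and the scene stay as the last step left them, time stands still between calls to the robot, and variables do not carry over. Pictures are saved under pics/ and viewed, at most 10 in all, crops included, and the job is handed in when it is done.

Besides the shell and the picture viewer there is one more tool, called after ">>>" as a command line: name --argument value ..., lists and objects as JSON in quotes. drive_tool: Moves the arm, as the interface text tells. Its arguments: {"type":"object","properties":{"offset":{"type":"array"},"turn":{"type":"array"},"hand":{"type":"array"},"newtons":{"type":"number"}},"required":["offset","turn","hand"]}

```bash
mkdir -p pics; python3 - <<'E'
from rig import *
import cv2,numpy as np
for n in("scene","side"):
    cv2.imwrite(f"pics/{n}0.png",get_image(n)); c=camera_info(n); print(n,c["fx"],c["cx"],c["cy"],np.round(c["world_to_cam"],3).tolist())
s=observe();print(s["time_s"],s["position"],np.round(s["tool_rot"],3).tolist(),s["ft_force"],s["grip_width"])
E
```

```text
scene 457.09067956507175 322.38842557373124 239.18388169677345 [[-0.091, 0.996, -0.006, 0.048], [0.775, 0.067, -0.628, -0.363], [-0.625, -0.061, -0.778, 1.432], [0.0, 0.0, 0.0, 1.0]]
side 529.6736615821461 321.3584563292924 229.58559359975257 [[-0.949, -0.314, -0.02, 0.517], [-0.205, 0.665, -0.718, 0.145], [0.239, -0.678, -0.695, 1.124], [0.0, 0.0, 0.0, 1.0]]
0.1 [ 0.18741889 -0.51675992  0.20336656] [[0.94, 0.341, -0.0], [0.341, -0.94, 0.001], [0.0, -0.001, -1.0]] [ 0.46504337 -0.95735425  0.19836844] 0.08477495345195023
```

View pics/scene0.png

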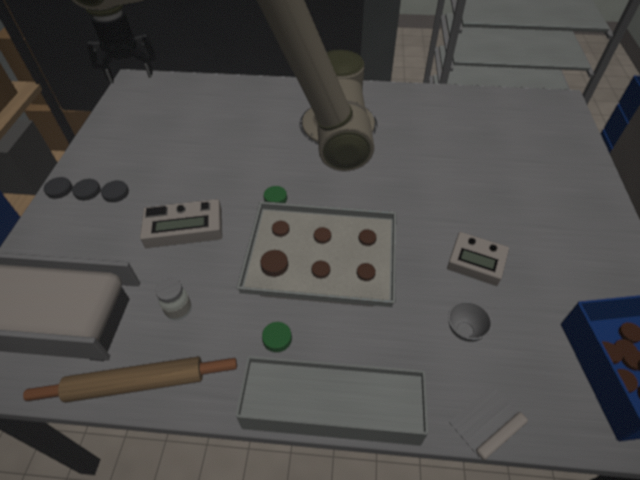

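View pics/side0.png

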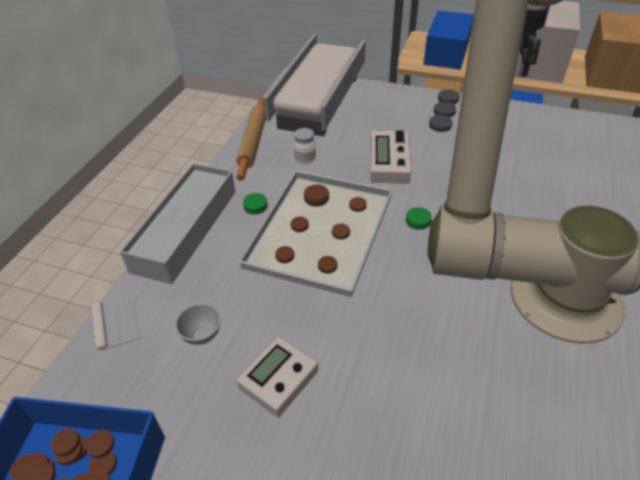

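Scene: candidates for the large disc are the five small brown discs at (281,228), (322,235), (368,237), (320,269) and (366,271), the green discs at (275,195) and (277,336), the browns in the blue bin at (625,345), and the large brown disc at (274,263). I choose (274,263), which is (316,194) in the side view. The timer is at (181,222), with its bar key at about (156,211); the other two keys are at (181,209) and (205,206). The dark discs at (58–115,188) and the thermometer knobs are not keys.

```bash
cat > h.py <<'E'
import cv2,numpy as np
from rig import camera_info
def ray(n,px,z):
    c=camera_info(n);W=c["world_to_cam"];R,t=W[:3,:3],W[:3,3]
    d=R.T@np.array([(px[0]-c["cx"])/c["fx"],(px[1]-c["cy"])/c["fy"],1]);o=-R.T@t
    return o+d*(z-o[2])/d[2]
def proj(n,p):
    c=camera_info(n);q=c["world_to_cam"]@np.append(p,1);return c["fx"]*q[0]/q[2]+c["cx"],c["fy"]*q[1]/q[2]+c["cy"]
def blobs(m,lo):
    n,_,st,ce=cv2.connectedComponentsWithStats(m.astype(np.uint8));return[(st[i],ce[i]) for i in range(1,n) if st[i][4]>=lo]
E
python3 - <<'E'
from h import *
roi={"scene":((240,200,400,300),(140,198,225,220)),"side":((240,170,395,290),(392,125,412,175))}
crops=[]
for n in roi:
    im=cv2.imread(f"pics/{n}0.png");x0,y0,x1,y1=roi[n][0];s=im[y0:y1,x0:x1].astype(int)
    for st,ce in blobs((s[...,2]-s[...,0]>22),20):
        p=ce+[x0,y0];print(n,"disc",p.round(1),st[2:5],ray(n,p,.052).round(4),ray(n,p,.0585).round(4))
    x0,y0,x1,y1=roi[n][1];s=im[y0:y1,x0:x1].max(2)
    for st,ce in blobs(s<70,6):
        p=ce+[x0,y0];print(n,"key",p.round(1),st[2:5],ray(n,p,.0505).round(4))
a=cv2.imread("pics/scene0.png")[190:280,135:295];b=cv2.imread("pics/side0.png")[120:210,285:420]
cv2.imwrite("pics/c.png",np.vstack([cv2.resize(a,(533,300),interpolation=2),cv2.resize(b,(533,300),interpolation=2)]))
E
```

```text
scene disc [280. 227.] [ 15  11 140] [ 0.4826 -0.1063  0.052 ] [ 0.488  -0.105   0.0585]
scene disc [322.2 233.8] [ 15  12 145] [ 0.4949 -0.0037  0.052 ] [ 0.5003 -0.0031  0.0585]
scene disc [367.2 236. ] [ 15  12 139] [0.4924 0.1027 0.052 ] [0.4978 0.1024 0.0585]
scene disc [273.7 260.5] [ 25  20 385] [ 0.5824 -0.1059  0.052 ] [ 0.5871 -0.1045  0.0585]
scene disc [320.5 268. ] [ 16  13 169] [0.5938 0.0015 0.052 ] [0.5983 0.002  0.0585]
scene disc [365.7 270.6] [ 16  14 172] [0.5921 0.1022 0.052 ] [0.5967 0.1019 0.0585]
scene key [204.4 205.5] [ 8  8 60] [ 0.4274 -0.3059  0.0505]
scene key [180.3 208.2] [ 8  7 45] [ 0.4417 -0.3634  0.0505]
scene key [155.9 210.9] [ 21  11 183] [ 0.4557 -0.4213  0.0505]
scene key [220.1 213.9] [ 2 12 13] [ 0.452  -0.2602  0.0505]
scene key [193.6 217.9] [37  5 91] [ 0.4703 -0.3219  0.0505]
side disc [242.1 174. ] [ 6 10 50] [ 0.8031 -0.1313  0.052 ] [ 0.7989 -0.124   0.0585]
side disc [315.7 193.9] [ 25  22 432] [ 0.5954 -0.1114  0.052 ] [ 0.5928 -0.1042  0.0585]
side disc [357.3 203. ] [ 18  15 211] [ 0.4883 -0.1085  0.052 ] [ 0.4865 -0.1013  0.0585]
side disc [298.9 222.8] [ 19  15 220] [ 0.5994 -0.0016  0.052 ] [0.5967 0.0048 0.0585]
side disc [340.1 230.1] [ 19  16 237] [ 0.5008 -0.0064  0.052 ] [0.4989 0.     0.0585]
side disc [284.  253.2] [ 19  17 256] [0.5974 0.0995 0.052 ] [0.5948 0.1051 0.0585]
side disc [327.  263.2] [ 19  18 267] [0.4981 0.0996 0.052 ] [0.4962 0.1052 0.0585]
side key [399.5 136.1] [ 8 11 75] [ 0.4519 -0.4179  0.0505]
side key [400.1 148.6] [ 5  4 17] [ 0.4377 -0.3598  0.0505]
side key [400.7 162. ] [ 6  5 28] [ 0.4235 -0.3012  0.0505]
```

View pics/c.png

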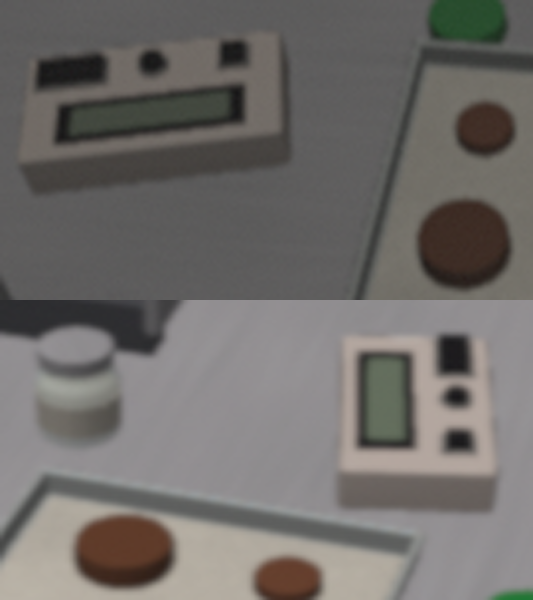

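The crop confirms it: the large brown disc is beside a small one, and the timer has a long bar at the outer end, round in the middle and square nearest the tray. Two-view means: disc centre (0.590,-0.104), bar key (0.454,-0.4195), timer yaw about 13.7°, bar–square spacing 119.5 mm (120 expected). Now moving above the disc with the fingers shut.

>>> drive_tool --offset '[[0.3, -0.15, 0], [0.7, -0.33, 0], [0.7, -0.33, 0], [0.7, -0.33, 0], [0.7, -0.33, 0], [0.7, -0.33, 0], [0.7, -0.33, 0], [0.7, -0.33, 0], [0.7, -0.33, 0], [0.7, -0.33, 0]]' --turn '[[0, 0, 0], [0, 0, 0], [0, 0, 0], [0, 0, 0], [0, 0, 0], [0, 0, 0], [0, 0, 0], [0, 0, 0], [0, 0, 0], [0, 0, 0]]' --hand '[0, 0, 0, 0, 0, 0, 0, 0, 0, 0]' --newtons 20

```text
time_s: 1.35
position: [0.3939, -0.3081, 0.2039]
tool_rot: [[0.94, 0.341, -0.0], [0.341, -0.94, 0.0], [0.0, -0.0, -1.0]]
ft_force: [-0.7, 0.0, -0.1]
grip_width: -0.0001
gripper_force: 0.0
```

>>> drive_tool --offset '[[0.7, -0.33, 0.2], [0.7, -0.33, 0.2], [0.7, -0.33, 0.2], [0.7, -0.33, 0.2], [0.7, -0.33, 0.2], [0.7, -0.33, 0.2], [0.7, -0.33, 0.2], [0.7, -0.33, 0.2], [0.5, -0.3, 0], [0, 0, 0]]' --turn '[[0, 0, 0], [0, 0, 0], [0, 0, 0], [0, 0, 0], [0, 0, 0], [0, 0, 0], [0, 0, 0], [0, 0, 0], [0, 0, 0], [0, 0, 1]]' --hand '[0, 0, 0, 0, 0, 0, 0, 0, 0, 0]'

```text
time_s: 2.6
position: [0.5829, -0.1137, 0.1395]
tool_rot: [[0.971, 0.241, -0.001], [0.241, -0.971, 0.001], [-0.0, -0.001, -1.0]]
ft_force: [-0.7, -0.5, -0.2]
grip_width: -0.0
gripper_force: 0.0
```

>>> drive_tool --offset '[[0.23, -0.19, 0], [0, 0, 0.2], [0, 0, 0.2], [0, 0, 0.2], [0, 0, 0.2], [0, 0, 0.2], [0, 0, 0.1], [0, 0, 0.1], [0, 0, 0], [0, 0, 0]]' --turn '[[0, 0, 0], [0, 0, 0], [0, 0, 0], [0, 0, 0], [0, 0, 0], [0, 0, 0], [0, 0, 0], [0, 0, 0], [0, 0, 0], [0, 0, 0]]' --hand '[0, 0, 0, 0, 0, 0, 0, 0, 0, 0]'

```text
time_s: 3.85
position: [0.5896, -0.1065, 0.0922]
tool_rot: [[0.971, 0.241, 0.0], [0.241, -0.971, -0.0], [0.0, 0.0, -1.0]]
ft_force: [-0.2, -0.6, 0.8]
grip_width: -0.0002
gripper_force: 0.0
```

```bash
python3 - <<'E'
from h import *
from rig import *
o=[]
p=observe()["position"]
for n,b in(("scene",(224,210)),("side",(266,130))):
    im=get_image(n);x,y=b
    u=proj(n,p);v=proj(n,[.590,-.104,.067]);print(n,u,v)
    c=cv2.resize(im[y:y+90,x:x+100],(400,360),interpolation=2)
    for q,k in((u,(0,255,255)),(v,(255,0,0))): cv2.circle(c,(int((q[0]-x+.5)*4),int((q[1]-y+.5)*4)),2,k,-1)
    o.append(c)
cv2.imwrite("pics/d.png",np.hstack(o));s=observe();print(s["position"],s["ft_force"],s["time_s"])
E
```

```text
scene (np.float64(271.2371047831415), np.float64(252.30556146780705)) (np.float64(273.3585674281218), np.float64(259.35999671575))
side (np.float64(316.8438309684571), np.float64(182.83002932531934)) (np.float64(316.64758932917994), np.float64(191.4776151597204))
[ 0.58962491 -0.10647051  0.09216991] [-0.07597346 -0.17728323 -0.79264724] 3.95
```

View pics/d.png

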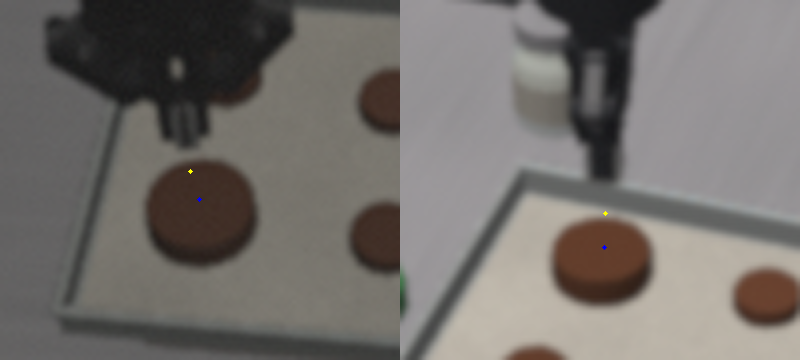

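The tips (crops (185,148) and (603,182)) look about 15–20 mm higher than the projected TCP, so contact may come lower than expected. I'll centre and descend in small steps, reading force each time.

```bash
python3 - <<'E'
from h import *
print(ray("scene",(273.75,260.25),.067),ray("side",(316,192.25),.067))
E
```

```text
[ 0.59235412 -0.10274554  0.067     ] [ 0.59057351 -0.10077945  0.067     ]
```

>>> drive_tool --offset '[[0.05, -0.05, 0], [0, 0, 0.1], [0, 0, 0.1], [0, 0, 0.1], [0, 0, 0.1], [0, 0, 0.08], [0, 0, 0], [0, 0, 0], [0, 0, 0], [0, 0, 0]]' --turn '[[0, 0, 0], [0, 0, 0], [0, 0, 0], [0, 0, 0], [0, 0, 0], [0, 0, 0], [0, 0, 0], [0, 0, 0], [0, 0, 0], [0, 0, 0]]' --hand '[0, 0, 0, 0, 0, 0, 0, 0, 0, 0]'

```text
time_s: 5.2
position: [0.591, -0.104, 0.0728]
tool_rot: [[0.971, 0.241, 0.0], [0.241, -0.971, -0.0], [0.0, 0.0, -1.0]]
ft_force: [0.2, -1.2, 0.8]
grip_width: -0.0002
gripper_force: 0.0
```

```bash
python3 - <<'E'
from h import *
from rig import *
o=[]
for n,b in(("scene",(224,210)),("side",(266,130))):
    im=get_image(n);x,y=b;c=cv2.resize(im[y:y+90,x:x+100],(400,360),interpolation=2);o.append(c)
    s=observe();print(s["position"],s["ft_force"],s["wrist_torque"],proj(n,s["position"]))
cv2.imwrite("pics/e.png",np.hstack(o))
E
```

```text
[ 0.59101647 -0.10401961  0.07281321] [-0.23291589  0.51646542 -0.85514895] [ 0.0326823   0.02005019 -0.01677463] (np.float64(273.04351215552646), np.float64(258.16941314717036))
[ 0.59101217 -0.10401771  0.07278347] [ 0.65100586 -0.31074581 -0.44575312] [-0.00930056  0.00598555  0.00771328] (np.float64(316.1920063863843), np.float64(189.5641381060903))
```

View pics/e.png

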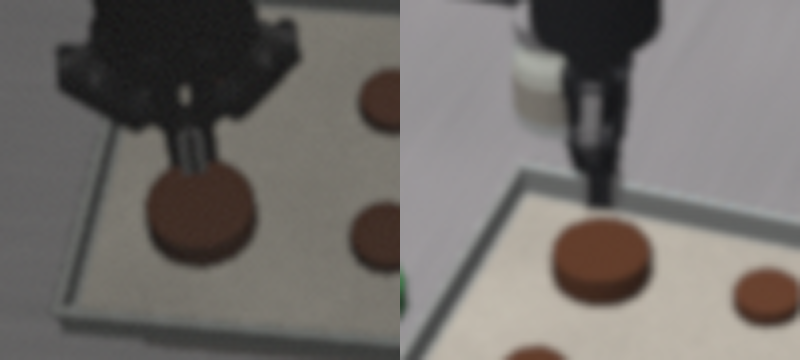

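The tips are still visibly clear of the disc: tip bottoms at crop (195,173) and (600,208), disc top centre at (201,203) and (602,251). The visual gap suggests contact about 18 mm lower in reported TCP. Going down in small steps with averaged force.

```bash
cat > f.py <<'E'
from h import *
from rig import *
F=[];T=[]
for i in range(8):
    im=get_image("side");s=observe();F.append(s["ft_force"]);T.append(s["joint_efforts"])
print(s["time_s"],np.round(s["position"],4),np.mean(F,0).round(2),np.std(F,0).round(2),np.mean(T,0).round(2))
E
python3 f.py
```

```text
5.7 [ 0.591  -0.104   0.0727] [ 0.01 -0.23  0.03] [0.57 0.38 0.51] [  0.   -52.24 -20.     0.     0.    -0.  ]
```

>>> drive_tool --offset '[[0, 0, 0.05], [0, 0, 0.05], [0, 0, 0.05], [0, 0, 0], [0, 0, 0], [0, 0, 0], [0, 0, 0], [0, 0, 0], [0, 0, 0], [0, 0, 0]]' --turn '[[0, 0, 0], [0, 0, 0], [0, 0, 0], [0, 0, 0], [0, 0, 0], [0, 0, 0], [0, 0, 0], [0, 0, 0], [0, 0, 0], [0, 0, 0]]' --hand '[0, 0, 0, 0, 0, 0, 0, 0, 0, 0]'

```text
time_s: 6.95
position: [0.591, -0.104, 0.0667]
tool_rot: [[0.971, 0.241, 0.0], [0.241, -0.971, -0.0], [0.0, 0.0, -1.0]]
ft_force: [0.7, 0.6, -0.3]
grip_width: 0.0001
gripper_force: 0.0
```

```bash
python3 f.py
```

```text
7.35 [ 0.591  -0.104   0.0667] [-0.02  0.31 -0.15] [0.35 0.29 0.68] [  0.   -52.36 -19.79   0.     0.     0.  ]
```

>>> drive_tool --offset '[[0, 0, 0.05], [0, 0, 0.05], [0, 0, 0], [0, 0, 0], [0, 0, 0], [0, 0, 0], [0, 0, 0], [0, 0, 0], [0, 0, 0], [0, 0, 0]]' --turn '[[0, 0, 0], [0, 0, 0], [0, 0, 0], [0, 0, 0], [0, 0, 0], [0, 0, 0], [0, 0, 0], [0, 0, 0], [0, 0, 0], [0, 0, 0]]' --hand '[0, 0, 0, 0, 0, 0, 0, 0, 0, 0]'

```text
time_s: 8.6
position: [0.591, -0.104, 0.0627]
tool_rot: [[0.971, 0.241, 0.0], [0.241, -0.971, 0.0], [0.0, -0.0, -1.0]]
ft_force: [-0.4, 0.7, 0.5]
grip_width: 0.0
gripper_force: 0.0
```

```bash
cat >> f.py <<'E'
o=[]
for n,b in(("scene",(224,210)),("side",(266,130))):
    im=get_image(n);x,y=b;o.append(cv2.resize(im[y:y+90,x:x+100],(400,360),interpolation=2))
cv2.imwrite("pics/f%d.png"%(1000*s["time_s"]),np.hstack(o))
E
python3 f.py; ls pics
```

```text
9.0 [ 0.591  -0.104   0.0627] [-0.09  0.06 -0.02] [0.68 0.4  0.39] [ -0.   -52.44 -19.65  -0.     0.    -0.  ]
c.png
d.png
e.png
f9000.png
scene0.png
side0.png
```

No contact at 0.0627, which agrees with the pictures.

>>> drive_tool --offset '[[0, 0, 0.05], [0, 0, 0.05], [0, 0, 0.05], [0, 0, 0], [0, 0, 0], [0, 0, 0], [0, 0, 0], [0, 0, 0], [0, 0, 0], [0, 0, 0]]' --turn '[[0, 0, 0], [0, 0, 0], [0, 0, 0], [0, 0, 0], [0, 0, 0], [0, 0, 0], [0, 0, 0], [0, 0, 0], [0, 0, 0], [0, 0, 0]]' --hand '[0, 0, 0, 0, 0, 0, 0, 0, 0, 0]'

```text
time_s: 10.35
position: [0.591, -0.104, 0.0567]
tool_rot: [[0.971, 0.241, -0.0], [0.241, -0.971, 0.0], [0.0, -0.0, -1.0]]
ft_force: [0.8, 0.1, 0.6]
grip_width: -0.0003
gripper_force: 0.0
```

```bash
python3 f.py; cp pics/f1*.png pics/g.png
```

```text
10.75 [ 0.591  -0.104   0.0567] [-0.01 -0.06 -0.11] [0.47 0.3  0.37] [ -0.   -52.56 -19.44   0.     0.    -0.  ]
```

View pics/g.png

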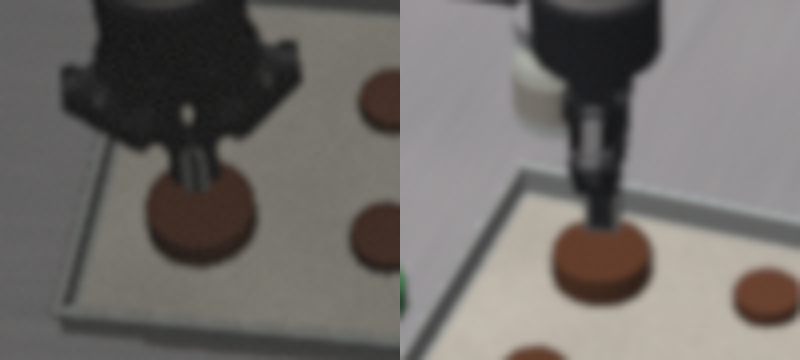

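The tips still read clear: bottoms at crop (195,192) and (601,229), and force is zero. Continuing down.

>>> drive_tool --offset '[[0, 0, 0.05], [0, 0, 0.05], [0, 0, 0.05], [0, 0, 0], [0, 0, 0], [0, 0, 0], [0, 0, 0], [0, 0, 0], [0, 0, 0], [0, 0, 0]]' --turn '[[0, 0, 0], [0, 0, 0], [0, 0, 0], [0, 0, 0], [0, 0, 0], [0, 0, 0], [0, 0, 0], [0, 0, 0], [0, 0, 0], [0, 0, 0]]' --hand '[0, 0, 0, 0, 0, 0, 0, 0, 0, 0]'

```text
time_s: 12.1
position: [0.591, -0.104, 0.0507]
tool_rot: [[0.971, 0.241, 0.0], [0.241, -0.971, 0.0], [0.0, -0.0, -1.0]]
ft_force: [-0.3, -0.0, -0.8]
grip_width: -0.0
gripper_force: 0.0
```

```bash
python3 f.py
```

```text
12.5 [ 0.591  -0.104   0.0507] [-0.11 -0.2   0.04] [0.57 0.36 0.59] [  0.   -52.69 -19.22   0.     0.    -0.  ]
```

>>> drive_tool --offset '[[0, 0, 0.04], [0, 0, 0.04], [0, 0, 0], [0, 0, 0], [0, 0, 0], [0, 0, 0], [0, 0, 0], [0, 0, 0], [0, 0, 0], [0, 0, 0]]' --turn '[[0, 0, 0], [0, 0, 0], [0, 0, 0], [0, 0, 0], [0, 0, 0], [0, 0, 0], [0, 0, 0], [0, 0, 0], [0, 0, 0], [0, 0, 0]]' --hand '[0, 0, 0, 0, 0, 0, 0, 0, 0, 0]'

```text
time_s: 13.85
position: [0.591, -0.104, 0.0475]
tool_rot: [[0.971, 0.241, -0.0], [0.241, -0.971, 0.0], [-0.0, -0.0, -1.0]]
ft_force: [0.5, -0.3, 0.0]
grip_width: 0.0003
gripper_force: 0.0
```

```bash
python3 f.py;ls pics
```

```text
14.25 [ 0.591  -0.104   0.0475] [ 0.13  0.03 -0.17] [0.31 0.53 0.6 ] [ -0.   -52.76 -19.1    0.     0.    -0.  ]
c.png
d.png
e.png
f10750.png
f12500.png
f14250.png
f9000.png
g.png
scene0.png
side0.png
```

View pics/f14250.png

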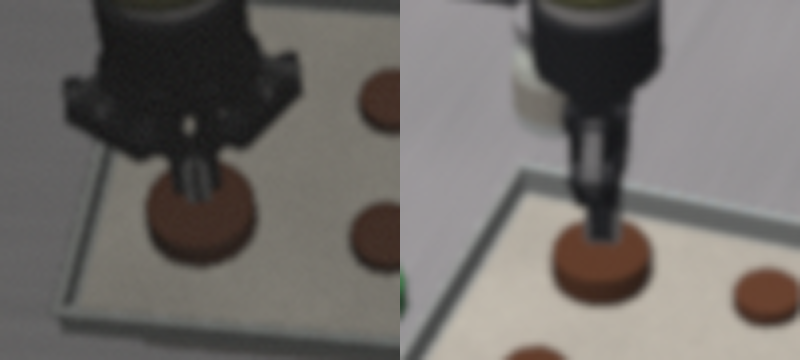

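Tips are at crop (198,203) and (602,241), still a few mm above the disc top. Continuing in small steps.

>>> drive_tool --offset '[[0, 0, 0.04], [0, 0, 0.04], [0, 0, 0], [0, 0, 0], [0, 0, 0], [0, 0, 0], [0, 0, 0], [0, 0, 0], [0, 0, 0], [0, 0, 0]]' --turn '[[0, 0, 0], [0, 0, 0], [0, 0, 0], [0, 0, 0], [0, 0, 0], [0, 0, 0], [0, 0, 0], [0, 0, 0], [0, 0, 0], [0, 0, 0]]' --hand '[0, 0, 0, 0, 0, 0, 0, 0, 0, 0]'

```text
time_s: 15.6
position: [0.591, -0.104, 0.0443]
tool_rot: [[0.971, 0.241, 0.0], [0.241, -0.971, 0.0], [0.0, -0.0, -1.0]]
ft_force: [0.2, -0.5, -1.1]
grip_width: 0.0001
gripper_force: 0.0
```

```bash
sed -i 's/range(8)/range(4)/' f.py; python3 f.py
```

```text
15.8 [ 0.591  -0.104   0.0443] [ 0.19 -0.49  0.28] [0.22 0.51 0.56] [ -0.   -52.83 -18.99  -0.     0.    -0.  ]
```

>>> drive_tool --offset '[[0, 0, 0.03], [0, 0, 0.03], [0, 0, 0], [0, 0, 0], [0, 0, 0], [0, 0, 0], [0, 0, 0], [0, 0, 0], [0, 0, 0], [0, 0, 0]]' --turn '[[0, 0, 0], [0, 0, 0], [0, 0, 0], [0, 0, 0], [0, 0, 0], [0, 0, 0], [0, 0, 0], [0, 0, 0], [0, 0, 0], [0, 0, 0]]' --hand '[0, 0, 0, 0, 0, 0, 0, 0, 0, 0]'

```text
time_s: 17.15
position: [0.591, -0.104, 0.0419]
tool_rot: [[0.971, 0.241, -0.0], [0.241, -0.971, 0.0], [-0.0, -0.0, -1.0]]
ft_force: [0.2, -0.4, -0.1]
grip_width: 0.0006
gripper_force: 0.0
```

```bash
python3 f.py
```

```text
17.35 [ 0.591  -0.104   0.0419] [ 0.37  0.13 -0.31] [0.55 0.32 0.36] [  0.   -52.88 -18.9    0.     0.    -0.  ]
```

>>> drive_tool --offset '[[0, 0, 0.03], [0, 0, 0.03], [0, 0, 0], [0, 0, 0], [0, 0, 0], [0, 0, 0], [0, 0, 0], [0, 0, 0], [0, 0, 0], [0, 0, 0]]' --turn '[[0, 0, 0], [0, 0, 0], [0, 0, 0], [0, 0, 0], [0, 0, 0], [0, 0, 0], [0, 0, 0], [0, 0, 0], [0, 0, 0], [0, 0, 0]]' --hand '[0, 0, 0, 0, 0, 0, 0, 0, 0, 0]'

```text
time_s: 18.7
position: [0.591, -0.104, 0.0395]
tool_rot: [[0.971, 0.241, -0.0], [0.241, -0.971, 0.0], [-0.0, -0.0, -1.0]]
ft_force: [-1.1, -0.1, 2.2]
grip_width: -0.0003
gripper_force: 0.8
```

```bash
python3 f.py; ls -t pics|head -1
```

```text
18.9 [ 0.591  -0.104   0.0395] [-0.62 -0.1   1.5 ] [0.33 0.34 0.62] [-3.000e-02 -5.199e+01 -1.868e+01  2.000e-02 -1.600e-01  0.000e+00]
f18900.png
```

Contact at reported TCP z ≈ 0.040, with about 1.6 N up, and held for more than 1 s. Lifting straight up, then moving above the bar key: (-0.137,-0.316) is tool (-5.2,+6.8) units.

>>> drive_tool --offset '[[0, 0, -0.05], [0, 0, -0.2], [0, 0, -0.4], [0, 0, -0.5], [0, 0, -0.5], [-0.4, 0.5, -0.1], [-0.6, 0.8, 0], [-0.6, 0.8, 0], [-0.6, 0.8, 0], [-0.6, 0.8, 0]]' --turn '[[0, 0, 0], [0, 0, 0], [0, 0, 0], [0, 0, 0], [0, 0, 0], [0, 0, 0], [0, 0, 0], [0, 0, 0], [0, 0, 0], [0, 0, 0]]' --hand '[0, 0, 0, 0, 0, 0, 0, 0, 0, 0]'

```text
time_s: 20.25
position: [0.5175, -0.2759, 0.1108]
tool_rot: [[0.971, 0.241, 0.001], [0.241, -0.971, -0.001], [0.001, 0.001, -1.0]]
ft_force: [0.7, 0.0, 0.7]
grip_width: 0.0001
gripper_force: 0.0
```

>>> drive_tool --offset '[[-0.6, 0.8, 0], [-0.6, 0.8, 0], [-0.6, 0.8, 0], [-0.6, 0.7, 0], [0, 0, 0.2], [0, 0, 0.3], [0, 0, 0.2], [0, 0, 0], [0, 0, 0], [0, 0, 0]]' --turn '[[0, 0, 0], [0, 0, 0], [0, 0, 0], [0, 0, 0], [0, 0, 0], [0, 0, 0], [0, 0, 0], [0, 0, 0], [0, 0, 0], [0, 0, 0]]' --hand '[0, 0, 0, 0, 0, 0, 0, 0, 0, 0]'

```text
time_s: 21.5
position: [0.4548, -0.4181, 0.0819]
tool_rot: [[0.971, 0.241, 0.0], [0.241, -0.971, -0.001], [0.0, 0.001, -1.0]]
ft_force: [0.1, 0.4, -0.1]
grip_width: -0.0003
gripper_force: 0.0
```

View pics/f18900.png

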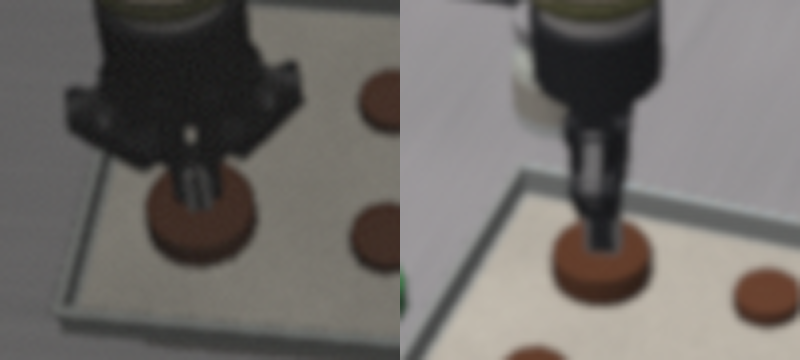

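The touch was on the middle of the disc: tip at crop (200,211) and (602,252), disc top centre at (201,203) and (602,251), disc unmoved. Now lowering to about 5 mm above the bar key (contact expected at TCP z ≈ 0.025).

>>> drive_tool --offset '[[-0.03, 0.03, 0.2], [0, 0, 0.3], [0, 0, 0.3], [0, 0, 0.2], [0, 0, 0.2], [0, 0, 0.1], [0, 0, 0], [0, 0, 0], [0, 0, 0], [0, 0, 0]]' --turn '[[0, 0, 0], [0, 0, 0], [0, 0, 0], [0, 0, 0], [0, 0, 0], [0, 0, 0], [0, 0, 0], [0, 0, 0], [0, 0, 0], [0, 0, 0]]' --hand '[0, 0, 0, 0, 0, 0, 0, 0, 0, 0]'

```text
time_s: 22.75
position: [0.4537, -0.4196, 0.0297]
tool_rot: [[0.971, 0.241, 0.0], [0.241, -0.971, -0.0], [0.0, 0.0, -1.0]]
ft_force: [-0.6, 0.4, -0.5]
grip_width: 0.0004
gripper_force: 0.0
```

```bash
sed -i 's/(224,210)/(115,160)/;s/(266,130)/(350,80)/;s/pics\/f/pics\/k/' f.py; python3 f.py; cp pics/k2*.png pics/h1.png
```

```text
22.95 [ 0.4537 -0.4195  0.0296] [0.06 0.25 0.21] [0.6  0.35 0.48] [  0.   -54.86 -18.96  -0.     0.     0.  ]
```

View pics/h1.png

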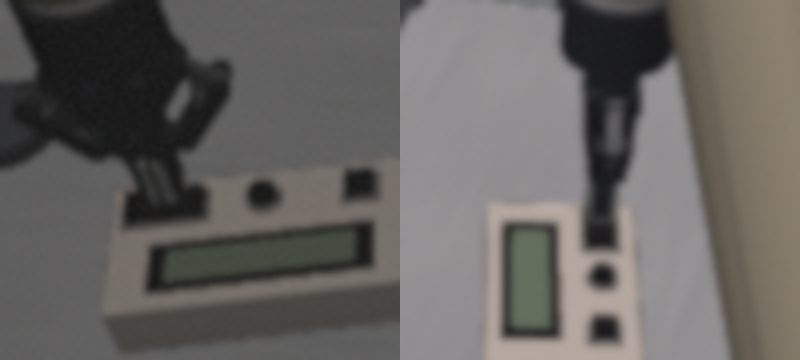

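The tips sit just above the bar key, well away from the round key: tip at crop (158,203) on the bar at (165,205) in the scene, and above the bar at (600,235) in the side view. Pressing about 9 mm.

>>> drive_tool --offset '[[0, 0, 0.06], [0, 0, 0.06], [0, 0, 0.06], [0, 0, 0.05], [0, 0, 0], [0, 0, 0], [0, 0, 0], [0, 0, 0], [0, 0, 0], [0, 0, 0]]' --turn '[[0, 0, 0], [0, 0, 0], [0, 0, 0], [0, 0, 0], [0, 0, 0], [0, 0, 0], [0, 0, 0], [0, 0, 0], [0, 0, 0], [0, 0, 0]]' --hand '[0, 0, 0, 0, 0, 0, 0, 0, 0, 0]'

```text
time_s: 24.3
position: [0.4536, -0.4195, 0.0203]
tool_rot: [[0.971, 0.241, -0.0], [0.241, -0.971, 0.0], [-0.0, -0.0, -1.0]]
ft_force: [-0.3, 1.0, 2.8]
grip_width: -0.0
gripper_force: 1.5
```

```bash
python3 f.py
```

```text
24.5 [ 0.4537 -0.4195  0.0203] [-1.01  1.45  3.05] [0.24 0.47 0.66] [-7.000e-02 -5.332e+01 -1.848e+01  3.000e-02 -3.500e-01 -0.000e+00]
```

About 2.8–3 N, so the key is about 4 mm down. A bit further to reach the bottom, then release and retreat.

>>> drive_tool --offset '[[0, 0, 0.02], [0, 0, 0.02], [0, 0, 0], [0, 0, 0], [0, 0, 0], [0, 0, 0], [0, 0, 0], [0, 0, 0], [0, 0, 0], [0, 0, 0]]' --turn '[[0, 0, 0], [0, 0, 0], [0, 0, 0], [0, 0, 0], [0, 0, 0], [0, 0, 0], [0, 0, 0], [0, 0, 0], [0, 0, 0], [0, 0, 0]]' --hand '[0, 0, 0, 0, 0, 0, 0, 0, 0, 0]'

```text
time_s: 25.85
position: [0.4537, -0.4196, 0.0195]
tool_rot: [[0.971, 0.241, 0.0], [0.241, -0.971, -0.0], [0.0, 0.001, -1.0]]
ft_force: [-2.3, 2.9, 10.2]
grip_width: -0.0002
gripper_force: 4.9
```

```bash
python3 f.py
```

```text
26.05 [ 0.4537 -0.4196  0.0196] [-2.69  3.23  9.51] [0.63 0.21 0.26] [ -0.21 -49.47 -17.93   0.09  -1.02  -0.  ]
```

>>> drive_tool --offset '[[0, 0, -0.1], [0, 0, -0.1], [0, 0, -0.2], [0, 0, -0.4], [0, 0, -0.7], [0, 0, -0.8], [0, 0, -0.8], [0, 0, -0.5], [0, 0, 0], [0, 0, 0]]' --turn '[[0, 0, 0], [0, 0, 0], [0, 0, 0], [0, 0, 0], [0, 0, 0], [0, 0, 0], [0, 0, 0], [0, 0, 0], [0, 0, 0], [0, 0, 0]]' --hand '[0, 0, 0, 0, 0, 0, 0, 0, 0, 0]'

```text
time_s: 27.4
position: [0.4534, -0.4192, 0.162]
tool_rot: [[0.971, 0.241, -0.001], [0.241, -0.971, 0.001], [-0.0, -0.001, -1.0]]
ft_force: [-0.4, 0.8, -0.1]
grip_width: 0.0001
gripper_force: 0.0
```

```bash
python3 - <<'E'
from h import *
from rig import *
o=[cv2.resize(get_image(n)[100:400],(400,188),interpolation=3) for n in("scene","side")]
im=get_image("scene");o2=[cv2.resize(im[180:280,130:290],(400,250)),cv2.resize(get_image("side")[110:210,280:440],(400,250))]
cv2.imwrite("pics/end.png",np.vstack([np.hstack(o),np.hstack(o2)]))
s=im[200:300,240:400].astype(int)
for st,ce in blobs((s[...,2]-s[...,0]>22),20): print((ce+[240,200]).round(1),st[4])
s=observe();print(s["time_s"],s["position"],s["ft_force"])
E
```

```text
[280.  227.2] 144
[322.1 233.9] 151
[367.2 236.1] 144
[273.6 260.7] 397
[320.5 267.9] 173
[365.7 270.5] 178
27.6 [ 0.45353249 -0.41930593  0.16192881] [-0.02501209 -0.71721875  0.03997755]
```

View pics/end.png

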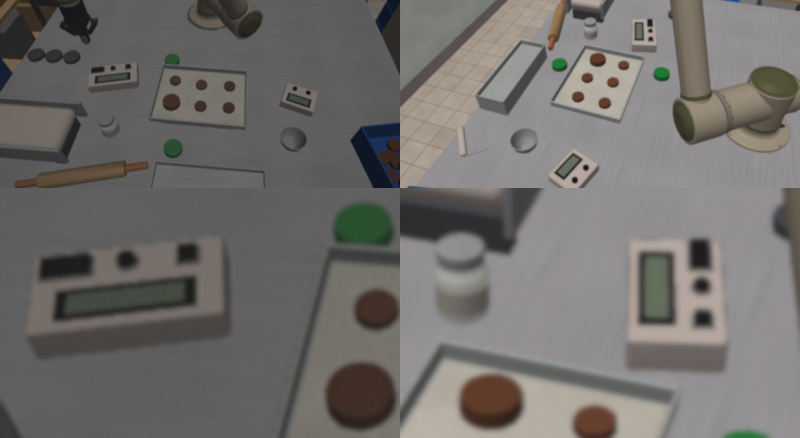

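The bar key bottomed out (about 10 N, past the 3.5 N spring) and was released. All six discs are at their original pixels (large disc at (273.6,260.7) versus (273.7,260.5)), and the arm is clear. Handing in.

```bash
python3 -c "
from rig import env;print(env.close_job())"
```

```text
the job is handed in; nothing more can be done
None
```

I rested the shut fingertips on the middle of the large disc at about 1.6 N for just over a second, pressed the timer's bar key fully down and released it, and handed the job in at about 28 s of the 48 s allowed. No disc shifted between the first and last pictures, the arm finished clear of everything, and no verdict came back from the judging.

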